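Reset the bench supply through its recessed well

ROBOT

A 6-joint arm with a two-finger parallel gripper is mounted at the origin on the work surface. World frame = base frame: x ahead of the robot, y to its left, z up, the work surface at z = 0. Lengths are in m, angles in rad, forces in N, time in s.
With the tool pointing down it reaches from about 0.35 to 0.975 m from the base axis. Payload 17.4 kg.
Tool frame: the origin (TCP) lies between the finger pads; the fingertips stand 19 mm ahead of it and the grasp point (between the pads) is the TCP; z points along the fingers, y is the line along which they close (so a half turn about z gives the same grasp; the last joint's range is limited). The gripper opens to 85 mm and grips with 20 to 120 N. Pads are 22 mm wide; open, the fingers measure 114 mm over their backs; the gripper's body (76 mm by 85 mm) begins 54 mm behind the grasp point. The pads swing forward as they close: fully open they stand 13 mm farther back than shut.
Start: joints at [1.104, 0.116, 1.442, -0, 1.584, -0.038], TCP at [0.281, 0.614, 0.25] pointing down, gripper open.
Joint ranges: [-2.83, 2.83], [-0.83, 2.19], [0.07, 2.5], [-1.14, 4.28], [0.01, 3], [-2.97, 2.97]. Speed limits (rad/s): [1.89, 1.89, 2.22, 3.14, 3.14, 3.14].

INTERFACE

Orientations are given as a unit quaternion [x, y, z, w].
In Python, from cell import monitor, snapshot, camera_params, order gives the robot as it stands.
- The arm moves only by the tool step_arm, never from a script. Its argument "commands" is a list that holds one entry, the list of rows, each a list of 7 numbers: the shift along the world's x, y, z in cm, then the turn, a rotation vector about the world's x, y, z in degrees, then the finger opening in cm, from 0 to 8.54. In form: [[[tx, ty, tz, wx, wy, wz, grip], ...]]. A call has 1 to 20 rows; each row is the pose to reach, as a shift and turn from the pose commanded when the call began; what a row does not reach only later rows make up. A row lasts 1/10 s, in which the tool goes at most 50 mm and 8.59 degrees, less where a joint would pass 70% of its speed; a pose out of reach is approached as far as the arm can. A call with a gripper value outside its range is refused whole. The fingers move at their own pace and stop on an object; "force" is the grip in N (left out, the last holds). Time passes only in rows, so rows that repeat a pose let the fingers close. It gives the time, the measured TCP pose, the force, the opening and the grip force at its end, in the units of the state.
- monitor.state(): the state, without advancing time (a new reading comes with each control period).
- snapshot(name): name is "scene" or "top" or "wrist"; returns the picture (480x640x3 uint8, blue, green, red); there is no depth.
- camera_params(name): a dict with "fx", "fy", "cx", "cy" (pixels), "dist_coeffs" ([k1, k2, p1, p2, k3] as OpenCV has them; the pictures are not rectified), "extrinsics" (4x4, takes a point from world to camera coordinates). Camera axes: x right, y up, looking along -z (the intrinsics and any distortion apply to the point x, -y, -z); pixel columns grow to the right and rows downward; lengths in m; the calibration is good to about 2 mm. A picture is of the moment at which its call begins: read the wrist's pose just before it. camera_params takes no time and is no camera call; for the wrist camera it gives the pose at the moment of the call.
- order.hand_in(): hands the job in; it is judged then, once.
The state is a dict: "t": time; "joint_pos": joint angles; "joint_vel": joint speeds; "tau": joint torques, N m; "eef_pos": TCP position; "ee_rot": TCP orientation; "contact_force": force on the tool from outside, world axes, zero at the start; "torque": the same for the moment, N m; "grip_width": finger opening in m; "grip_force": force on a finger pad.
Only numpy, scipy, OpenCV 4.12 (cv2) and the standard library are available. Lean on these libraries where they do the work, as an engineer would, in place of code of your own. Each camera call takes 0.05 s, during which the arm holds its last target. There are 200 camera calls.

TASK

Reset the tripped bench supply, the box with the sliding cover on top: with the fingertips push its cover along until the round well beneath is fully uncovered, reach in and press the sunken key all the way down, let it spring back, and then push the cover back fully over the well. Only touch and push, do not lift or shove the box about; leave the neighbouring box with the open square well and its key alone, and leave all other things on the bench where they are.

Things in the scene. Friction and masses are not known exactly. Their poses are not given: they have to be found in the camera images.
- supply: the bench supply to reset: a grey loose box standing on rubber feet, 110 (own x) x 170 (own y) x 70 mm high, about 2 kg, with dials and a small display on its -x side. Origin: centre of its underside; z up. The only box with a sliding cover on top. When pushed too hard it slides on the bench
- cover (a joint): travel in m of the flat aluminium cover along the box's own +y. 0 = closed, right over the well; 0.075 = open, at its stop. It needs about 1.5 N and stays where it is left. The cover is a block 90 (x) x 70 (y) x 18 mm that slides on the box's top; push on either of its end faces (its -y face to open, its +y face to close). It leaves the well fully uncovered from 0.062 and covers it fully below 0.010. Starts between 0 and 0.006
- cover_center (a point): centre of the cover block, half-way up (79.5 mm above the bench); its end faces are 35 mm away along the box's own y, its top 9 mm above. Moves with the cover, axes as the box
- well_mouth (a point): centre of the mouth of the round well, level with the top of the box (70 mm above the bench), 45 mm from the box's centre along its own -y. The well goes straight down, 50 mm in diameter and 42 mm deep; hidden under the cover while that is closed
- reset_key (a joint): travel in m of the reset key, a round black key 32 mm in diameter centred in the well, its flat top 30 mm below the mouth when up. 0 = up, 0.006 = fully down; it springs back. It starts to move at 1.5 N and is fully down at 5 N
- neighbour: a like grey box of the same size without a cover, 2.2 kg; not to be operated. Origin: centre of its underside. Stands on the other side of the robot's centre line; which box is left and which right varies
- neighbour_key (a joint): travel in m of the square key sunk in the neighbour's open square well (46 x 46 mm, 45 mm from its centre along its own -y); leave it at 0
- heatsink: bystander: small finned aluminium heat sink, 36 x 30 x 24 mm, between the two boxes; origin at its underside
- tape: bystander: roll of paper tape lying flat, 100 mm across, 24 mm high; origin at its underside
- screwdriver: bystander: screwdriver lying down, orange handle, 160 mm long; origin at its underside
- bottle: bystander: small red bottle, 34 mm across, 100 mm high; origin at its underside
- nest: bystander: green plastic holding block, 50 x 80 x 30 mm; origin at its underside
- board: bystander: circuit board lying flat, 60 x 90 mm, 18 mm high at most; origin at its underside
- spool: bystander: grey plastic spool standing on end between the boxes on the robot's side, 60 mm across, 36 mm high; origin at its underside
Not all that is in view belongs to the job. What is shaped like the supply but yellow is not meant.

How it is judged:
By the outcome, as a careful person would: the job done as asked, in the order asked, and still so for the second after the job is handed in, with the robot touching nothing.
It also fails if it takes over 54 s, if anything falls off the work surface, if the arm or the gripper's body presses on something with over 40 N, if the wrist force passes 120 N, or if a joint passes its speed limit or range.

## Working session

There is one attempt and no reset: what is moved stays moved. The work goes in short steps, Python scripts to look and compute and a tool call to move; the robot and the scene stay as the last step left them, time stands still between calls to the robot, and variables do not carry over. Pictures are saved under pics/ and viewed, at most 10 in all, crops included, and the job is handed in when it is done.

Besides the shell and the picture viewer there is one more tool, called after "Request:" as name([rows], argument=value, ...), one row to a line, values as JSON. step_arm: Moves the arm, as the interface text tells. Its arguments: {"type":"object","properties":{"commands":{"type":"array","items":{"type":"array","items":{"type":"array","items":{"type":"number"}}}},"force":{"type":"number"}},"required":["commands"]}

```bash
mkdir -p pics; ls; python3 - <<'E'
from cell import *
import cv2
for n in("scene","top"):
    im=snapshot(n); cv2.imwrite(f"pics/{n}0.png",im)
    p=camera_params(n); print(n,{k:(v if k!="extrinsics" else [[round(float(a),4) for a in r] for r in v]) for k,v in p.items()})
s=monitor.state(); print(s)
E
```

```text
pics
scene {'fx': 498.4534153748776, 'fy': 498.4534153748776, 'cx': 316.4940382685111, 'cy': 236.76022747251073, 'dist_coeffs': array([0.02056174, 0.        , 0.        , 0.        , 0.        ]), 'extrinsics': [[-0.0944, 0.9955, -0.0015, -0.0162], [-0.7691, -0.072, 0.635, 0.3448], [0.6321, 0.0611, 0.7725, -1.4322], [0.0, 0.0, 0.0, 1.0]]}
top {'fx': 535.4490312904626, 'fy': 535.4490312904626, 'cx': 320.48534430453856, 'cy': 239.88226086415509, 'dist_coeffs': array([-0.00267891,  0.        ,  0.        ,  0.        ,  0.        ]), 'extrinsics': [[0.0129, -0.9995, 0.0273, 0.0193], [0.9887, 0.0169, 0.1487, -0.5119], [-0.149, 0.0251, 0.9885, -1.3354], [0.0, 0.0, 0.0, 1.0]]}
{'t': 0.1, 'joint_pos': array([ 1.10422211e+00,  1.16441262e-01,  1.44220195e+00, -2.05921914e-05,
        1.58398363e+00, -3.77812109e-02]), 'joint_vel': array([ 0.00228203, -0.00117694, -0.00030838,  0.00128818, -0.00011405,
        0.00100307]), 'tau': array([ 1.52023702e-03, -7.33650756e+01, -6.33794260e+01,  7.41279337e-06,
        5.23032330e-03, -6.11624841e-05]), 'eef_pos': array([0.28058224, 0.61375837, 0.24963163]), 'ee_rot': array([ 2.12757885e-01,  9.77104813e-01, -5.03310631e-04, -1.19052954e-04]), 'contact_force': array([ 0.2308854 , -0.51874965,  0.01806041]), 'torque': array([ 0.03256123,  0.01844609, -0.01374863]), 'grip_force': 0.0, 'grip_width': 0.08554592480662783}
```

View pics/top0.png

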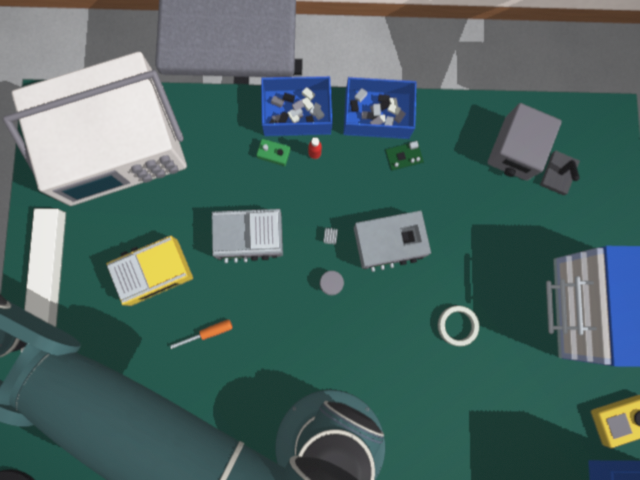

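View pics/scene0.png

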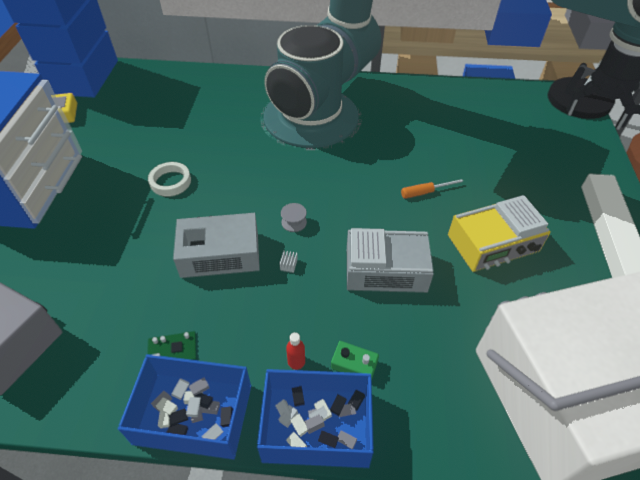

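Candidates in the top view: the grey box with a ribbed cover at (247,234), the grey box with an open square well at (393,240), and the yellow look-alike at (150,270). I choose (247,234), since it is grey, has the cover, and its dials are on the -x side. I'll check that in a crop and measure it.

```bash
cat > h.py <<'E'
import numpy as np, cv2
from cell import *
def ray(cam,px):
    p=cam; K=np.array([[p["fx"],0,p["cx"]],[0,p["fy"],p["cy"]],[0,0,1]])
    u=cv2.undistortPoints(np.array(px,float).reshape(-1,1,2),K,np.array(p["dist_coeffs"])).reshape(-1,2)
    E=np.array(p["extrinsics"]); R,t=E[:3,:3],E[:3,3]
    d=np.c_[u[:,0],-u[:,1],-np.ones(len(u))]@R
    return -R.T@t,d
def plane(cam,px,z):
    c,d=ray(cam,px); return c+d*((z-c[2])/d[:,2])[:,None]
def proj(p,X):
    E=np.array(p["extrinsics"]); K=np.array([[p["fx"],0,p["cx"]],[0,p["fy"],p["cy"]],[0,0,1]])
    c=np.asarray(X,float).reshape(-1,3)@E[:3,:3].T+E[:3,3]; c=c*[1,-1,-1]
    return cv2.projectPoints(c,np.zeros(3),np.zeros(3),K,np.array(p["dist_coeffs"]))[0].reshape(-1,2)
E
python3 - <<'E'
import cv2,numpy as np
a=cv2.imread("pics/top0.png")[200:270,200:300]; b=cv2.imread("pics/scene0.png")[220:300,335:445]
a=cv2.resize(a,(800,560),interpolation=cv2.INTER_CUBIC);cv2.imwrite("pics/top_c.png",a)
b=cv2.resize(b,(770,560),interpolation=cv2.INTER_CUBIC);cv2.imwrite("pics/scene_c.png",b)
E
```

```text
(no output)
```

View pics/top_c.png

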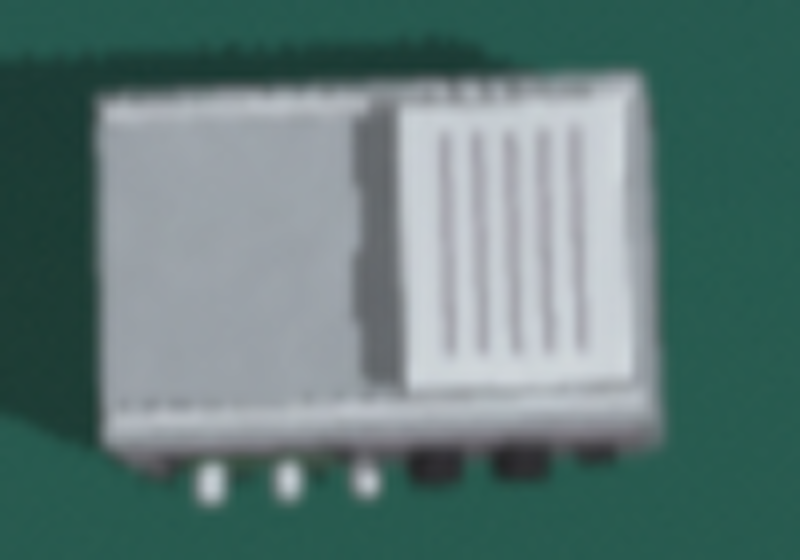

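View pics/scene_c.png

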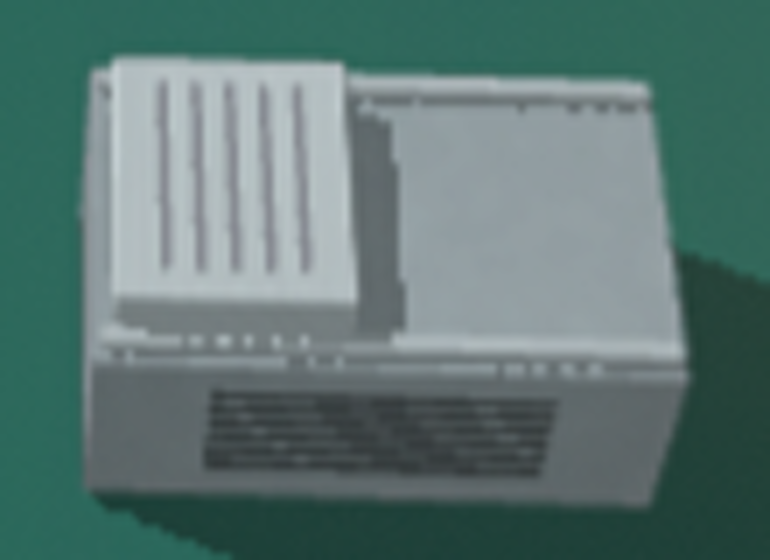

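The crops confirm the grey box with the ribbed cover over its right (-y) half; the cover top in the top crop spans (400,103)-(632,380). Next I'll work out its pose from both views.

```bash
python3 - <<'E'
from h import *
T=camera_params("top");S=camera_params("scene")
f=lambda c,s,o:(np.array(c,float)+.5)/s-.5+o
# own-order: (+x+y),(+x-y),(-x-y),(-x+y)
ct=f([(398,104),(634,98),(633,380),(405,390)],8,(200,200))
bt=f([(97,95),(640,72),(660,440),(105,447)],8,(200,200))
cs=f([(357,302),(115,300),(112,58),(344,64)],7,(335,220))
bs=f([(688,370),(92,356),(92,70),(650,82)],7,(335,220))
for n,c,px,z in(("cover",T,ct,.0885),("box",T,bt,.07),("cover",S,cs,.0885),("box",S,bs,.07)):
    P=plane(c,px,z)[:,:2]; m=P.mean(0)
    ya=(P[0]-P[1])+(P[3]-P[2]); yaw=np.degrees(np.arctan2(-ya[0],ya[1]))
    print(n,m.round(4),"yaw",yaw.round(2),"len y",np.linalg.norm(ya)/2,"len x",np.linalg.norm((P[0]-P[3])+(P[1]-P[2]))/2)
E
```

```text
cover [0.5266 0.1675] yaw 3.01 len y 0.07145897731394625 len x 0.08891660012659902
box [0.5226 0.2129] yaw 2.6 len y 0.1709961658618715 len x 0.11419013030417353
cover [0.5271 0.1717] yaw 4.08 len y 0.06911527271776065 len x 0.08960139025789184
box [0.5222 0.2166] yaw 3.73 len y 0.17027480286833338 len x 0.10768417980144203
```

Request:
step_arm([
  [[3,-7,0,0,0,4,0],[6,-12,0,0,0,8,0],[9,-17,0,0,0,12,0],[11,-22,0,0,0,16,0],[13,-27,0,0,0,20,0],[15,-32,0,0,0,24,0],[17,-36,-1,0,0,28,0],[19,-40,-2,0,0,28,0],[21,-44,-3,0,0,28,0],[23,-48,-4,0,0,28,0],[25,-51.2,-5,0,0,28,0],[25,-51.2,-8,0,0,28,0],[25,-51.2,-11,0,0,28,0],[25,-51.2,-13,0,0,28,0],[25,-51.2,-13,0,0,28,0],[25,-51.2,-13,0,0,28,0],[25,-51.2,-13,0,0,28,0]],
], force=30)

```text
t: 1.8
eef_pos: [0.5312, 0.1022, 0.1219]
ee_rot: [-0.03, 1.0, 0.0, 0.001]
contact_force: [0.1, -0.0, -0.4]
grip_width: -0.0001
grip_force: 0.0
```

```bash
python3 - <<'E'
from h import *
print(monitor.state()["eef_pos"])
w=snapshot("wrist"); s=snapshot("scene")[170:330,280:480]
s=cv2.resize(s,(600,480)); w=cv2.resize(w,(600,450))[:, :]
cv2.imwrite("pics/w1.png",w);cv2.imwrite("pics/s1.png",s)
E
```

```text
[0.53120336 0.1021815  0.12187   ]
```

View pics/w1.png

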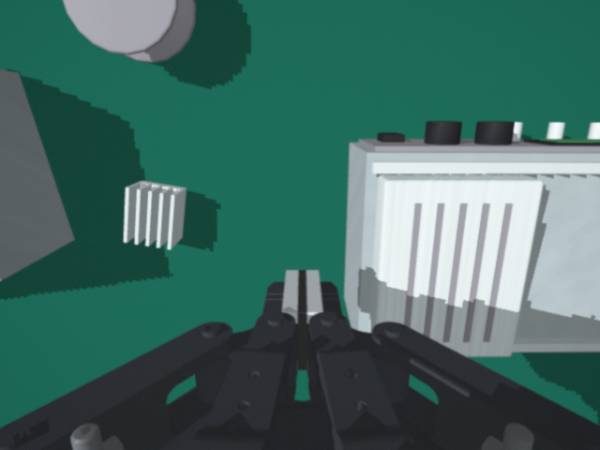

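View pics/s1.png

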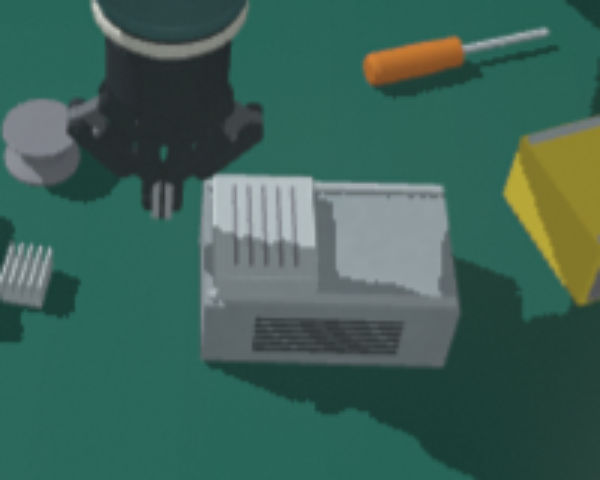

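The wrist view shows the closed fingers at about (302,300), left of the cover's -y face at about (380,270). The scene crop agrees, with the fingertips at (160,215). The box edge at about (350,250) and the heat sink at (155,213) are both clear. Now I'll lower and push gently to find contact.

Request:
step_arm([
  [[0,0,-1.3,0,0,0,0],[0,0,-2.5,0,0,0,0],[0,0,-2.5,0,0,0,0],[0,1,-2.5,0,0,0,0],[-0.1,1.5,-2.5,0,0,0,0],[-0.1,2,-2.5,0,0,0,0],[-0.2,2.5,-2.5,0,0,0,0],[-0.2,3,-2.5,0,0,0,0],[-0.2,3.5,-2.5,0,0,0,0],[-0.2,4,-2.5,0,0,0,0],[-0.2,4,-2.5,0,0,0,0],[-0.2,4,-2.5,0,0,0,0]],
])

```text
t: 3.1
eef_pos: [0.5287, 0.142, 0.0953]
ee_rot: [-0.03, 1.0, 0.0, 0.0]
contact_force: [-0.1, 0.4, -0.9]
grip_width: 0.0
grip_force: 0.0
```

```bash
python3 - <<'E'
from h import *
s=monitor.state();print(s["t"],s["eef_pos"],s["contact_force"],s["joint_pos"])
w=snapshot("wrist");cv2.imwrite("pics/w2.png",cv2.resize(w,(600,450)))
E
```

```text
3.1 [0.52867745 0.14203415 0.09527002] [-0.09690052  0.37266786 -0.87689113] [ 2.15824647e-01 -7.61891455e-02  1.89296418e+00  8.03815637e-05
  1.32477241e+00 -1.41514060e+00]
```

View pics/w2.png

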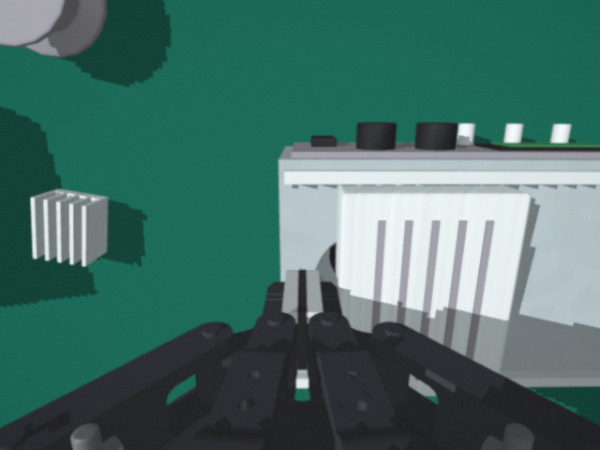

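The cover slides: its face is now at about x=338 px, the well's rim is just appearing at (330,260), and the box has not moved. I'll continue the push.

Request:
step_arm([
  [[0,0.5,0,0,0,0,0],[-0.1,1,0,0,0,0,0],[-0.1,1.5,0,0,0,0,0],[-0.1,2,0,0,0,0,0],[-0.2,2.5,0,0,0,0,0],[-0.2,3,0,0,0,0,0],[-0.2,3.5,0,0,0,0,0],[-0.3,4,0,0,0,0,0],[-0.3,4.2,0,0,0,0,0],[-0.3,4.4,0,0,0,0,0],[-0.3,4.5,0,0,0,0,0],[-0.3,4.5,0,0,0,0,0]],
])

```text
t: 4.35
eef_pos: [0.5257, 0.187, 0.0953]
ee_rot: [-0.03, 1.0, 0.0, -0.0]
contact_force: [0.4, -0.3, 0.4]
grip_width: -0.0001
grip_force: 0.0
```

Request:
step_arm([
  [[0,-1,0,0,0,0,0],[0,-4,4,0,0,0,0],[0,-7,9,0,0,0,0],[0,-9,13,0,0,0,0],[0,-10,14,0,0,0,0],[0,-10,14,0,0,0,0],[0,-10,14,0,0,0,0]],
])

```text
t: 5.05
eef_pos: [0.5254, 0.0867, 0.234]
ee_rot: [-0.03, 1.0, 0.0, -0.001]
contact_force: [0.1, 1.0, -1.1]
grip_width: 0.0002
grip_force: 0.0
```

```bash
python3 - <<'E'
from h import *
s=monitor.state();print(s["t"],s["eef_pos"],s["contact_force"])
P=camera_params("wrist");w=snapshot("wrist");t=snapshot("top")
cv2.imwrite("pics/w3raw.png",w);cv2.imwrite("pics/t3raw.png",t)
np.save("w3E.npy",P,allow_pickle=True)
c=cv2.resize(t[200:270,200:300],(500,350),interpolation=cv2.INTER_CUBIC)
o=np.zeros((390,800,3),np.uint8);o[:350,:400]=cv2.resize(c,(400,280)).repeat(1,0)[:,:] if 0 else 0
o=np.vstack([cv2.resize(w,(640,480))[:, :],]);cv2.imwrite("pics/w3.png",o)
E
```

```text
5.05 [0.52540179 0.08672493 0.23404608] [ 0.11519102  0.96317982 -1.10820382]
```

View pics/w3.png

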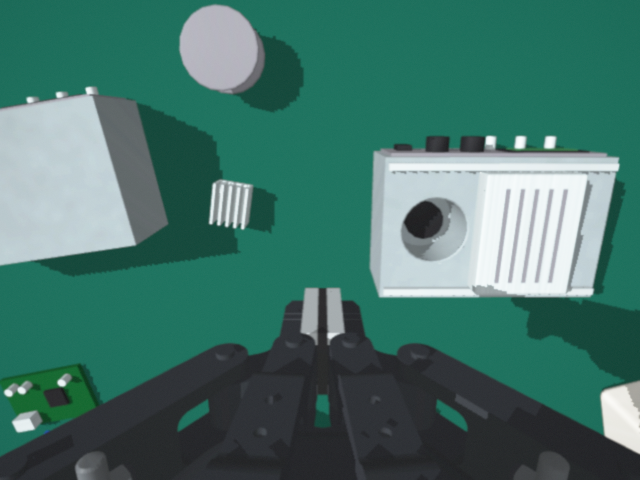

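The well is fully uncovered: its mouth spans columns 402-468 and rows 198-263, centred at about (435,230), with the black key at (424,220). I'll compute positions from this.

```bash
python3 - <<'E'
from h import *
P=np.load("w3E.npy",allow_pickle=True).item()
g=cv2.cvtColor(cv2.imread("pics/w3raw.png"),cv2.COLOR_BGR2GRAY)
print("row230",g[230,392:482]);print("col435",g[190:270,435])
px=[(402,230),(468,230),(435,198),(435,263)]
m=plane(P,px,.07);print(m.round(4),"centre",m[:2].mean(0).round(4),m[2:].mean(0).round(4))
e=plane(P,[(485,172),(478,290),(587,172),(574,292)],.0885);print("cover top corners",e.round(4))
b=plane(P,[(385,171),(380,290)],.07);print("box -y edge",b.round(4))
T=camera_params("top");print("well in top px",proj(T,[[.5257,.1697,.07]]))
E
```

```text
row230 [210 211 212 213 212 211 210 205 184 151 132 129 129 126 119  93  54  36
  33  33  33  36  34  35  34  33  32  33  32  32  32  33  36  39  45  46
  49  47  47  46  47  47  45  46  47  48  62  89 115 125 127 126 127 125
 135 156 176 184 185 185 184 185 185 186 184 184 183 183 181 181 180 181
 178 178 189 213 219 215 212 213 213 217 221 222 223 223 224 227 230 241]
col435 [208 208 208 207 208 208 198 171 143 133 130 130 130 123 109  80  51  35
  35  33  36  31  35  34  34  35  43  49  47  48  46  48  47  46  46  48
  45  48  46  46  46  46  47  62  93 118 127 131 140 156 183 184 174 172
 172 171 170 170 170 169 167 167 165 164 163 161 160 159 158 158 172 202
 212 211 211 212 212 212 211 212]
[[0.5297 0.1481 0.07  ]
 [0.5267 0.1984 0.07  ]
 [0.5037 0.1698 0.07  ]
 [0.5547 0.177  0.07  ]] centre [0.5282 0.1732 0.07  ] [0.5292 0.1734 0.07  ]
cover top corners [[0.4806 0.1959 0.0885]
 [0.5677 0.2061 0.0885]
 [0.4762 0.2662 0.0885]
 [0.5651 0.2788 0.0885]]
box -y edge [[0.4861 0.1305 0.07  ]
 [0.58   0.1364 0.07  ]]
well in top px [[263.92562349 231.4309007 ]]
```

Request:
step_arm([
  [[0,1,0,0,0,-8,0],[0,2,0,0,0,-16,0],[0,3,0,0,0,-24,0],[0,4,0,0,0,-32,0],[0,5,0,0,0,-40,0],[0.2,6,-1,0,0,-48,0],[0.2,7,-2,0,0,-56,0],[0.2,8,-3,0,0,-64,0],[0.2,8.5,-4,0,0,-72,0],[0.2,8.5,-5,0,0,-80,0],[0.2,8.5,-6,0,0,-86,0],[0.2,8.5,-7,0,0,-90,0],[0.2,8.5,-7.4,0,0,-90,0],[0.2,8.5,-7.4,0,0,-90,0],[0.2,8.5,-7.4,0,0,-90,0]],
])

```text
t: 6.65
eef_pos: [0.5276, 0.1721, 0.1612]
ee_rot: [0.685, 0.729, -0.0, -0.0]
contact_force: [-0.1, 0.5, 0.8]
grip_width: -0.0
grip_force: 0.0
```

```bash
python3 - <<'E'
from h import *
s=monitor.state();print(s["t"],s["eef_pos"],s["ee_rot"],s["joint_pos"][5])
P=camera_params("wrist");w=snapshot("wrist");cv2.imwrite("pics/w4.png",w)
a=cv2.cvtColor(cv2.imread("pics/top0.png"),6)[225:275,205:290].astype(np.float32);b=cv2.cvtColor(cv2.imread("pics/t3raw.png"),6)[225:275,205:290].astype(np.float32)
g=b; 
print("dial shift px",cv2.phaseCorrelate(a[15:45],b[15:45],cv2.createHanningWindow((85,30),cv2.CV_32F)))
t=cv2.cvtColor(cv2.imread("pics/t3raw.png"),6);np.set_printoptions(linewidth=200);print(t[216:252:1,246:286:1])
print("predicted well px in wrist",proj(P,[[.527,.172,.07],[.527,.172,.04]]))
E
```

```text
6.65 [0.52756688 0.17212839 0.16118687] [ 6.84843360e-01  7.28690282e-01 -1.84996583e-04 -1.09274714e-04] 0.20739605378162543
dial shift px ((-0.07442254161845341, -0.15616957263235953), 0.45735115545767324)
[[173 175 178 ...  83  84  83]
 [177 194 200 ...  81  81  80]
 [170 195 204 ...  77  78  77]
 ...
 [179 177 173 ...  83  75  74]
 [181 182 180 ...  85  75  74]
 [190 189 186 ...  86  76  74]]
predicted well px in wrist [[319.12770841 252.11280143]
 [319.44102631 237.4670374 ]]
```

View pics/w4.png

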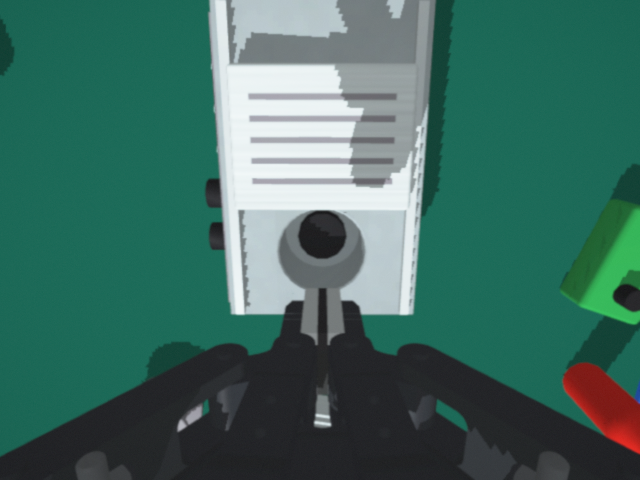

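The view from above shows the well's mouth spanning columns 278-365 with its centre at about (321.5,250), and the key at (322,235). The fingers line up within 1 mm. I'll descend in small steps and watch the force.

Request:
step_arm([
  [[0.1,0.1,-3,0,0,0,0],[0.1,0.1,-6,0,0,0,0],[0.1,0.1,-8,0,0,0,0],[0.1,0.1,-9,0,0,0,0],[0.1,0.1,-9.7,0,0,0,0],[0.1,0.1,-9.7,0,0,0,0],[0.1,0.1,-9.7,0,0,0,0]],
])

```text
t: 7.4
eef_pos: [0.5291, 0.173, 0.0654]
ee_rot: [0.686, 0.728, 0.001, 0.0]
contact_force: [-0.1, -0.4, 0.4]
grip_width: -0.0002
grip_force: 0.0
```

Request:
step_arm([
  [[0,0,-0.2,0,0,0,0],[0,0,-0.4,0,0,0,0],[0,0,-0.6,0,0,0,0],[0,0,-0.6,0,0,0,0],[0,0,-0.6,0,0,0,0]],
])

```text
t: 7.9
eef_pos: [0.5287, 0.1729, 0.0585]
ee_rot: [0.686, 0.728, 0.0, 0.0]
contact_force: [1.0, 0.0, 2.0]
grip_width: 0.0
grip_force: 0.8
```

Request:
step_arm([
  [[0,0,-0.2,0,0,0,0],[0,0,-0.4,0,0,0,0],[0,0,-0.4,0,0,0,0],[0,0,-0.4,0,0,0,0]],
])

```text
t: 8.3
eef_pos: [0.5288, 0.1729, 0.0544]
ee_rot: [0.686, 0.728, 0.0, 0.0]
contact_force: [0.2, -0.2, 4.3]
grip_width: -0.0001
grip_force: 2.0
```

Request:
step_arm([
  [[0,0,-0.1,0,0,0,0],[0,0,-0.2,0,0,0,0],[0,0,-0.2,0,0,0,0],[0,0,-0.2,0,0,0,0]],
])

```text
t: 8.7
eef_pos: [0.5288, 0.1729, 0.0529]
ee_rot: [0.686, 0.728, 0.0, 0.0]
contact_force: [-3.3, -0.6, 10.5]
grip_width: 0.0001
grip_force: 5.3
```

Request:
step_arm([
  [[0,0,-0.05,0,0,0,0],[0,0,-0.05,0,0,0,0],[0,0,-0.05,0,0,0,0]],
])

```text
t: 9.0
eef_pos: [0.5289, 0.173, 0.0528]
ee_rot: [0.686, 0.728, 0.0, 0.0]
contact_force: [-4.1, -1.7, 15.0]
grip_width: 0.0002
grip_force: 7.7
```

Fully down: a hard stop at z=0.0528 with 15 N. I'll retract and go round to the cover's +y face.

Request:
step_arm([
  [[0,0,2,0,0,0,0],[0,0,6,0,0,0,0],[0,0,10,0,0,0,0],[0,2,10.7,0,0,0,0],[-0.3,6,10.7,0,0,0,0],[-0.6,10,10.7,0,0,0,0],[-0.8,13.2,10.7,0,0,0,0],[-0.8,13.2,8,0,0,0,0],[-0.8,13.2,6,0,0,0,0],[-0.8,13.2,5,0,0,0,0],[-0.8,13.2,4.35,0,0,0,0],[-0.8,13.2,4.35,0,0,0,0],[-0.8,13.2,4.35,0,0,0,0]],
])

```text
t: 10.3
eef_pos: [0.521, 0.3049, 0.0962]
ee_rot: [0.686, 0.728, 0.0, 0.0]
contact_force: [0.4, -0.4, 0.3]
grip_width: -0.0
grip_force: 0.0
```

Request:
step_arm([
  [[0.1,-1,0,0,0,0,0],[0.1,-1.6,0,0,0,0,0],[0.1,-2.2,0,0,0,0,0],[0.2,-2.8,0,0,0,0,0],[0.2,-3.4,0,0,0,0,0],[0.2,-4,0,0,0,0,0],[0.3,-4.6,0,0,0,0,0],[0.3,-5.2,0,0,0,0,0],[0.3,-5.8,0,0,0,0,0],[0.4,-6.4,0,0,0,0,0],[0.4,-7,0,0,0,0,0],[0.4,-7.5,0,0,0,0,0],[0.5,-7.9,0,0,0,0,0],[0.5,-7.9,0,0,0,0,0]],
])

```text
t: 11.7
eef_pos: [0.5257, 0.2254, 0.0953]
ee_rot: [0.686, 0.728, -0.0, 0.0]
contact_force: [-0.1, -0.3, -0.9]
grip_width: 0.0002
grip_force: 0.0
```

```bash
python3 - <<'E'
from h import *
s=monitor.state();print(s["t"],s["eef_pos"],s["contact_force"])
P=camera_params("wrist");w=snapshot("wrist");cv2.imwrite("pics/w5raw.png",w);np.save("w5E.npy",P,allow_pickle=True)
cv2.imwrite("pics/w5.png",w)
E
```

```text
11.7 [0.52571412 0.22536086 0.09528554] [-0.08339434 -0.27434802 -0.85314563]
```

View pics/w5.png

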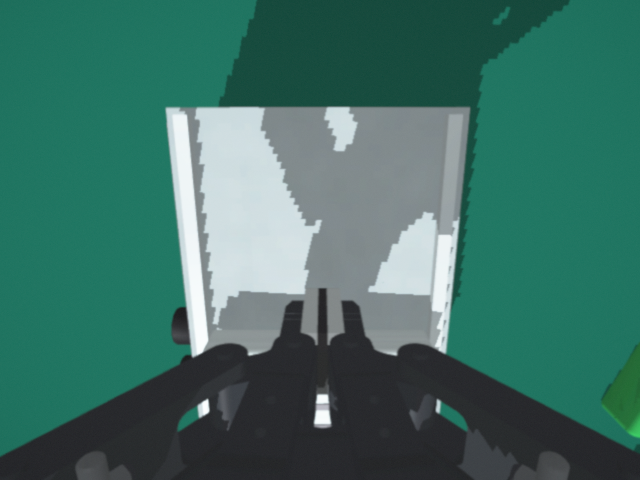

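The wrist view shows the cover pushed back, with its +y face at about rows 330-350 behind the fingers and the box's +y edge at row 107. I'll measure how much travel remains.

```bash
python3 - <<'E'
from h import *
P=np.load("w5E.npy",allow_pickle=True).item()
g=cv2.cvtColor(cv2.imread("pics/w5raw.png"),6);np.set_printoptions(linewidth=200)
for c in(225,265,380,400):print(c,g[285:365,c])
print(plane(P,[(265,107),(400,107)],.07).round(4))
for r in(329,333): print(r,plane(P,[(265,r),(400,r)],.07).round(4))
for r in(343,347,350): print(r,plane(P,[(265,r),(400,r)],.0885).round(4))
E
```

```text
225 [221 220 219 218 219 218 218 219 218 218 219 218 218 217 217 216 214 214 214 214 209 196 179 146 134 132 130 131 131 131 132 132 132 131 133 133 132 131 132 132 132 132 134 134 138 144 146 147 148
 149 148 147 147 146 146 146 145 134 101  60  43  42  43  41  42  41  41  42  42  43  43  46  47  47  45  44  43  42  44  42]
265 [221 219 219 221 220 219 208 157 135 132 133 133 133 132 132 133 131 133 133 133 133 133 133 132 132 132 135 134 134 134 135 135 136 135 137 136 136 136 137 136 137 135 136 136 139 143 145 146 147
 148 147 148 147 146 145 146 146 149 151 150 150 148 147 149 153 149 120  71  45  41  41  44  42  41  42  42  42  41  40  40]
380 [219 219 219 218 218 218 218 206 160 138 136 136 136 136 136 134 134 135 134 134 135 135 135 134 134 135 135 135 135 135 136 136 137 137 137 136 136 137 136 136 136 137 136 136 138 141 142 144 146
 146 144 144 146 148 147 146 145 146 147 146 145 145 145 149 154 155 135  85  49  42  43  42  41  43  42  43  43  43  43  44]
400 [221 220 219 219 220 219 219 219 207 160 138 135 135 137 137 137 137 136 135 136 136 136 137 136 137 136 136 136 136 136 136 138 137 137 137 138 138 138 139 138 138 137 138 137 138 141 143 145 146
 146 144 144 146 148 148 147 145 145 145 144 136 114  84  56  44  43  40  42  43  41  40  43  42  42  41  43  42  42  41  44]
[[0.5016 0.3012 0.07  ]
 [0.5503 0.3041 0.07  ]]
329 [[0.5033 0.2115 0.07  ]
 [0.5607 0.2149 0.07  ]]
333 [[0.5034 0.2096 0.07  ]
 [0.5609 0.213  0.07  ]]
343 [[0.5058 0.2162 0.0885]
 [0.5566 0.2192 0.0885]]
347 [[0.5059 0.2145 0.0885]
 [0.5568 0.2175 0.0885]]
350 [[0.5059 0.2132 0.0885]
 [0.5569 0.2162 0.0885]]
```

Travel is about 6 mm. I'll nudge it closed gently, checking the force.

Request:
step_arm([
  [[0,-0.1,0,0,0,0,0],[0,-0.2,0,0,0,0,0],[0,-0.3,0,0,0,0,0]],
])

```text
t: 12.05
eef_pos: [0.5257, 0.223, 0.0953]
ee_rot: [0.686, 0.728, 0.0, 0.0]
contact_force: [0.3, 1.3, 0.2]
grip_width: -0.0
grip_force: 0.6
```

Request:
step_arm([
  [[0,-0.1,0,0,0,0,0],[0,-0.1,0,0,0,0,0]],
])

```text
t: 12.25
eef_pos: [0.5257, 0.2218, 0.0953]
ee_rot: [0.686, 0.728, -0.0, 0.0]
contact_force: [0.9, -0.2, 0.0]
grip_width: -0.0001
grip_force: 0.1
```

Request:
step_arm([
  [[0,1,0,0,0,0,0],[0,3,1,0,0,0,0],[0,4,5,0,0,0,0],[0,5,10,0,0,0,0],[0,7,14,0,0,0,0],[0,9,14,0,0,0,0],[0,9,14,0,0,0,0],[0,9,14,0,0,0,0]],
])

```text
t: 13.05
eef_pos: [0.5253, 0.3123, 0.2341]
ee_rot: [0.685, 0.728, -0.001, -0.0]
contact_force: [-0.3, -0.3, -0.4]
grip_width: -0.0002
grip_force: 0.0
```

```bash
python3 - <<'E'
from h import *
print(monitor.state()["t"])
S=camera_params("scene");a=cv2.imread("pics/scene0.png");b=snapshot("scene");cv2.imwrite("pics/s6.png",b)
A=cv2.cvtColor(a,6);B=cv2.cvtColor(b,6);np.set_printoptions(linewidth=200)
# box vent/front side vs cover edges along scene rows
for r in(235,240,250,258,262):print(r,"\n",A[r,342:395],"\n",B[r,342:395])
for n,x0,x1,y0,y1 in(("vent",360,418,270,295),("cover",352,384,228,262),("neighbour",180,255,220,272),("heatsink",275,300,245,275),("spool",278,310,202,232)):
    p=A[y0:y1,x0:x1].astype(np.float32);q=B[y0:y1,x0:x1].astype(np.float32)
    print(n,cv2.phaseCorrelate(p,q,cv2.createHanningWindow((x1-x0,y1-y0),cv2.CV_32F)),np.abs(p-q).mean())
E
```

```text
13.05
235 
 [ 86  87  86  85  86 113 153 154 162 200 188 185 186 187 187 161 140 188 190 187 159 151 187 188 184 150 155 186 189 186 140 163 189 189 176 140 174 188 188 188 190 193 126 105 140 153 143 144 144
 143 143 144 151] 
 [ 87  86  86  86  86 112 154 155 153 156 183 187 185 185 186 187 185 139 163 189 188 174 140 175 188 185 155 139 187 189 188 161 141 188 191 188 152 152 186 188 187 188 189 171 117 149 143 142 144
 144 143 144 151]
240 
 [ 85  86  86  85  89 127 152 151 150 201 188 186 186 185 187 174 140 176 190 187 162 140 187 188 185 157 143 186 189 187 151 151 187 190 187 140 161 186 187 187 188 188 155 108 103 103 104 102 108
 152 155 154 154] 
 [ 86  86  86  85  89 127 152 153 153 155 180 187 186 187 186 187 185 148 163 190 189 186 140 162 187 186 166 139 174 188 188 174 140 176 189 188 163 140 186 187 188 187 190 190 122 102 103 103 102
 108 151 155 154]
250 
 [ 87  86  85  88 111 138 151 152 149 193 187 186 187 185 187 185 140 163 188 187 172 139 174 186 184 172 140 174 186 186 173 140 174 187 188 161 139 177 186 186 187 187 190 126 103 104 105 104 102
 108 155 158 15
[... 811 characters left out ...]
7 177 177 177 178 181 180 179 120 103 104 105 104
 103 109 155 157] 
 [ 86  85  85  84  91 136 151 154 153 154 162 166 155 156 158 157 160 162 163 165 165 165 166 169 170 170 169 170 173 173 172 172 174 175 173 174 177 177 178 178 177 180 181 182 180 147 108 104 105
 104 104 103 109]
vent ((-0.07292723515615762, 0.5670242026761585), 0.9801367918650309) 0.47586206
cover ((0.3211573861949617, 0.28543851383023977), 0.8821360328131251) 15.7251835
neighbour ((0.4806733189766419, -0.05231078932619582), 1.007645566492905) 0.39358974
heatsink ((0.48623748173268133, 0.03320346836639487), 0.9979815031687419) 0.15005979
spool ((0.007519188295093571, -0.04989923817674757), 1.0028164952993393) 0.14642256
```

The box, neighbour, heat sink and spool are unmoved. The cover sits about 3 mm (1.5 px) more open than at the start, so I'll push it 2.5 mm further for margin.

Request:
step_arm([
  [[0,-5,-4,0,0,0,0],[0,-5,-8,0,0,0,0],[0,-5,-12,0,0,0,0],[0,-5,-14,0,0,0,0],[0,-5,-14,0,0,0,0],[0,-7,-14,0,0,0,0],[0,-8,-14,0,0,0,0],[0,-8.5,-14,0,0,0,0],[0,-8.8,-14,0,0,0,0],[0,-9,-14,0,0,0,0],[0,-9.1,-14,0,0,0,0],[0,-9.2,-14,0,0,0,0],[0,-9.25,-14,0,0,0,0],[0,-9.25,-14,0,0,0,0]],
])

```text
t: 14.5
eef_pos: [0.5257, 0.2195, 0.0953]
ee_rot: [0.686, 0.728, 0.0, 0.0]
contact_force: [0.2, 1.1, -0.1]
grip_width: 0.0001
grip_force: 0.6
```

Request:
step_arm([
  [[0,1,0,0,0,0,0],[0,3,1,0,0,0,0],[0,4,5,0,0,0,0],[0,5,10,0,0,0,0],[0,7,14,0,0,0,0],[0,9,14,0,0,0,0],[0,9,14,0,0,0,0],[0,9,14,0,0,0,0]],
])

```text
t: 15.3
eef_pos: [0.5252, 0.3098, 0.2341]
ee_rot: [0.685, 0.728, -0.001, -0.0]
contact_force: [-0.1, -0.5, -0.0]
grip_width: -0.0003
grip_force: 0.0
```

```bash
python3 - <<'E'
from h import *
print(monitor.state()["t"])
A=cv2.cvtColor(cv2.imread("pics/scene0.png"),6);b=snapshot("scene");B=cv2.cvtColor(b,6);np.set_printoptions(linewidth=200)
for r in(240,250):print(r,"\n",A[r,342:395],"\n",B[r,342:395])
for n,x0,x1,y0,y1 in(("vent",360,418,270,295),("boxright",400,440,265,295),("cover",352,384,228,262),("neighbour",180,255,220,272),("heatsink",275,300,245,275),("screwdriver",395,470,175,205),("board",140,200,330,360)):
    print(n,np.abs(A[y0:y1,x0:x1].astype(float)-B[y0:y1,x0:x1]).mean())
E
```

```text
15.3
240 
 [ 85  86  86  85  89 127 152 151 150 201 188 186 186 185 187 174 140 176 190 187 162 140 187 188 185 157 143 186 189 187 151 151 187 190 187 140 161 186 187 187 188 188 155 108 103 103 104 102 108
 152 155 154 154] 
 [ 86  86  86  85  89 127 152 153 155 182 187 186 186 186 187 185 140 163 189 189 180 139 166 187 186 172 140 175 188 188 162 140 187 190 189 163 141 186 187 188 187 189 187 117 102 104 103 104 102
 108 152 155 154]
250 
 [ 87  86  85  88 111 138 151 152 149 193 187 186 187 185 187 185 140 163 188 187 172 139 174 186 184 172 140 174 186 186 173 140 174 187 188 161 139 177 186 186 187 187 190 126 103 104 105 104 102
 108 155 158 159] 
 [ 86  87  86  87 113 138 151 154 154 170 187 187 187 186 187 186 150 151 189 189 185 151 151 186 187 182 138 154 187 188 185 141 162 186 190 186 141 161 186 187 187 187 185 159 111 104 105 104 102
 109 155 159 159]
vent 0.48137931034482756
boxright 0.425
cover 4.633272058823529
neighbour 0.39076923076923076
heatsink 0.49466666666666664
screwdriver 10.158666666666667
board 0.5572222222222222
```

The cover is within 1 mm of its closed start position, and the box has not moved. The pixel change at the screwdriver is most likely the arm's shadow; the tool never went low near it. Handing in.

```bash
python3 -c "
from cell import order
print(order.hand_in())"
```

```text
the job is handed in; nothing more can be done
None
```

The supply is reset and handed in at about 15 s: I slid the cover open, pressed the key to its stop, let it spring back, and pushed the cover back over the well to within about 1 mm of where it started. The box showed no movement in the camera comparison.

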